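# Shake the last nuts out of the rinse cup

### The arm

A 6-joint arm with a two-finger parallel gripper is mounted at the origin on the work surface. World frame = base frame: x ahead of the robot, y to its left, z up, the work surface at z = 0. Lengths are in m, angles in rad, forces in N, time in s.
With the tool pointing down it reaches from about 0.35 to 0.725 m from the base axis. Payload 6 kg.
Tool frame: the origin (TCP) lies on the centre line of the jaws, within the pads' length; the fingertips stand 14 mm ahead of it and the grasp point (between the pads) lies 5 mm behind it (arm.tips_ahead is the distance from the TCP to the fingertips, in m); z points along the fingers, y is the line along which they close (so a half turn about z gives the same grasp; the last joint's range is limited). The gripper opens to 85 mm and grips with 20 to 120 N. Pads are 22 mm wide; open, the fingers measure 114 mm over their backs; the gripper's body (76 mm by 85 mm) begins 54 mm behind the grasp point. The pads swing forward as they close: fully open they stand 13 mm farther back than shut.
Start: joints at [-0.951, 0.04, 0.085, 0, -1.615, -0.334], TCP at [0.169, -0.576, 0.245] pointing down, gripper open.
Joint ranges: [-2.56, 2.56], [-1.29, 2.01], [-1.08, 1.49], [-3.29, 1.98], [-2.81, -0.18], [-2.99, 2.99]. Speed limits (rad/s): [2.57, 2.57, 3.01, 3.14, 3.14, 3.14].

### API

Orientations are given as a rotation vector (axis times angle).
In Python, from plant import arm gives the robot as it stands. Calls block until the motion is done:
- arm.move_pose(position, orientation): joint-space move of the TCP to a pose.
- arm.movel(position, attitude=None, max_speed=0.15, f_stop=None): straight line of the TCP; attitude=None keeps the orientation; max_speed is the mean speed in m/s. With f_stop (N) it stops when the force on the tool has changed by that much, and returns True; else False.
- arm.movej(angles): joint-space move.
- arm.let_go() and arm.grab(f_grip=None): open the fingers fully, or close them until they stop; f_grip is the grip in N (None keeps the last).
- arm.pause(seconds).
- arm.inverse_kinematics(position, orientation): joint angles nearest the present ones, or None.
- arm.read_camera(name): name is "side" or "top" or "wrist"; returns a dict with "pixels" (384x512x3 uint8, red, green, blue), "depth" (384x512 float32, m along the optical axis (not along the pixel's ray), 0 where there is no reading), "fx", "fy", "cx", "cy" (pixels), "D" ([k1, k2, p1, p2, k3] as OpenCV has them; the pictures are not rectified), "extrinsics" (4x4, takes a point from camera to world coordinates); the wrist camera has in their place "T_tool_cam" (4x4, takes a point from camera to tool coordinates, whose origin is the TCP and whose axes are the flange's). Camera axes: x right, y up, looking along -z (the intrinsics and any distortion apply to the point x, -y, -z); pixel columns grow to the right and rows downward; lengths in m; the calibration is good to about 2 mm. A picture is of the moment at which its call begins: read the wrist's pose just before it.
A pose or a line that the arm cannot do raises arm.IKError and nothing moves.
- arm.finish_job(): hands the job in; it is judged then, once.
Readings, each from a call of its own:
- arm.get_clock(): time.
- arm.get_joint_pos(): joint angles.
- arm.get_qd(): joint speeds.
- arm.get_joint_torque(): joint torques, N m.
- arm.get_ee_pos(): TCP position.
- arm.get_ee_rot(): TCP orientation.
- arm.get_contact_force(): force on the tool from outside, world axes, zero at the start.
- arm.get_torque(): the same for the moment, N m.
- arm.get_width(): opening from 0.0 (shut) to 1.0 (fully open).
- arm.get_gripper_force(): force on a finger pad.
Only numpy, scipy, OpenCV 4.12 (cv2) and the standard library are available. Lean on these libraries where they do the work, as an engineer would, in place of code of your own. Each camera call takes 0.05 s, during which the arm holds its last target. There are 200 camera calls.

### The job

Two big hex nuts have hung up inside the tall rinse cup, which stands mouth down on the drip board next to a squat one. Lift the tall cup by the stub on its top, carry it level until it is over the parts tray, and shake it there, rocking it well over to either side, until it gets no lighter and both nuts lie in the tray; then stand it back mouth down on the spot of the board where it stood.

Things in the scene. Friction and masses are not known exactly. Their poses are not given: they have to be found in the camera images.
- cup_grip (a point): Tall bare-metal rinse cup, mouth down on a dark wooden drip board 12 mm thick, 134 mm (centres) from a squat one 50 mm tall. Diameter 90, height 95 mm, about 0.3 kg; on its top a round dark steel stub, 32 mm diameter, 46 mm tall, to hold it by. The point is the stub's centre: 118 mm above the cup's mouth, 23 mm above its body, 23 mm below the stub's top. z points up the axis; yaw does not matter.
- nut_a_center (a point): Oiled steel hex nut, 24 mm across flats, 28 mm across corners, 19 mm tall, about 55 g (0.5 N lighter when it leaves). The point is its centre. At the start it lies out of sight in the tall cup, on the flat lip, 4 mm thick, that narrows the 84 mm wide inside to a 42 mm round opening at the mouth. It stays on the lip while the cup is level and moved smoothly.
- nut_b_center (a point): Second nut, same as the first, elsewhere on the lip in the tall cup. The nuts slide once the cup leans beyond about 25 degrees: one lean takes them to the low side, a lean of 40 degrees the opposite way slides them to the opening, where they drop out. It may take a few rocks to and fro, and they may drop one at a time. The point is its centre.
- tray: Parts tray: open square dark steel tray fixed to the bench, 240 x 240 mm outside, walls 4 mm thick and 45 mm tall, empty at the start. The origin is the centre of its underside; x and y run along its sides, z up. It lies to the side of the drip board, left or right.
Mind the look-alikes: they are no part of the job. Leave any green or red look-alike of the part that bears cup_grip alone.

How it is judged:
By the outcome, as a careful person would: the job done as asked, in the order asked, and still so for the second after the job is handed in, with the robot touching nothing.
It also fails if it takes over 72 s, if anything falls off the work surface, if the arm or the gripper's body presses on something with over 40 N, if the wrist force passes 120 N, or if a joint passes its speed limit or range.

## Working session

There is one attempt and no reset: what is moved stays moved. The work goes in short steps, each a Python script; the robot and the scene stay as the last script left them, time stands still between calls to the robot, and variables do not carry over. Pictures are saved under pics/ and viewed, at most 10 in all, crops included, and the job is handed in when it is done.

```bash
mkdir -p pics; ls; python3 - <<'E'
from plant import arm
import cv2,numpy as np
ims=[]
for n in("top","side"):
    c=arm.read_camera(n); np.savez(f"{n}.npz",**{k:v for k,v in c.items()})
    ims.append(c["pixels"][:,:,::-1]); print(n,c["extrinsics"].round(3).tolist(),c["fx"],c["fy"],c["cx"],c["cy"],c["D"])
cv2.imwrite("pics/a.png",cv2.resize(np.vstack(ims),None,fx=.78,fy=.78))
print(arm.get_ee_rot(),arm.get_clock(),arm.get_contact_force())
E
```

```text
pics
top [[-0.008, 0.992, -0.125, 0.313], [-1.0, -0.005, 0.021, 0.081], [0.02, 0.125, 0.992, 1.32], [0.0, 0.0, 0.0, 1.0]] 444.4126197464934 444.4126197464934 247.4408803545053 185.55138318386196 [-0.09691288  0.          0.          0.          0.        ]
side [[-0.834, 0.268, -0.483, -0.032], [-0.552, -0.414, 0.724, 0.851], [-0.006, 0.87, 0.493, 0.614], [0.0, 0.0, 0.0, 1.0]] 390.8937749675867 390.8937749675867 256.8384119586187 196.65221471389825 [-0.12061685  0.          0.          0.          0.        ]
[ 4.47372608e-01 -3.10923603e+00 -2.51879632e-03] 0.1 [-0.00233637  0.84652586  0.31283553]
```

View pics/a.png

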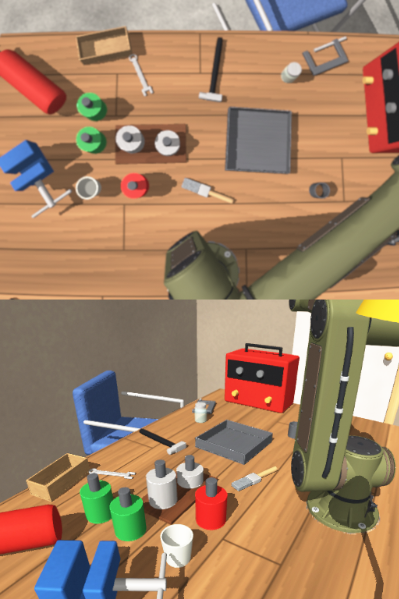

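The stacked picture shows the top view above and the side view below. In full-size top-view pixels, the tall bare cup is at about (164,177) and the squat one at (215,182). The tray centre is near (333,179). Green cups stand at about (115,135) and (115,178), and a red one at (171,237). Next I'll measure from the depth data.

```bash
cat > h.py <<'E'
import numpy as np,cv2
def cloud(c,E):
    d=c["depth"]; K=np.array([[c["fx"],0,c["cx"]],[0,c["fy"],c["cy"]],[0,0,1.]])
    v,u=np.mgrid[:d.shape[0],:d.shape[1]]
    p=cv2.undistortPoints(np.stack([u,v],-1).reshape(-1,1,2).astype(float),K,np.array(c["D"])).reshape(*d.shape,2)
    P=np.stack([p[...,0]*d,-p[...,1]*d,-d,np.ones_like(d)],-1)@E.T
    P[d==0]=np.nan
    return P[...,:3]
E
python3 - <<'E'
import numpy as np,cv2
from h import cloud
for n in("top","side"):
    c=dict(np.load(n+".npz")); P=cloud(c,c["extrinsics"]); z=P[...,2]; px=c["pixels"].astype(int)
    hsv=cv2.cvtColor(c["pixels"],cv2.COLOR_RGB2HSV)
    ok=(P[...,0]>.3)&(P[...,0]<.75)&(abs(P[...,1])<.55)
    for name,lo,hi in(("stubtops tall",.144,.165),("body top tall",.102,.114),("squat top",.055,.068),("trayrim",.040,.049)):
        m=((z>lo)&(z<hi)&ok).astype(np.uint8)
        k,l,s,ce=cv2.connectedComponentsWithStats(m)
        for i in range(1,k):
            if s[i,4]>25:
                q=P[l==i]; print(n,name,s[i,:5],"xyz",np.median(q,0).round(4),"mid",((q.min(0)+q.max(0))/2).round(4),"ext",np.ptp(q,axis=0).round(3),"hsv",np.median(hsv[l==i],0))
c=dict(np.load("top.npz"))
P=cloud(c,c["extrinsics"]);
m=((P[...,2]>.036)&(P[...,2]<.052)&(P[...,1]<.05)&(P[...,1]>-.4)&(P[...,0]>.35)&(P[...,0]<.75)).astype(np.uint8)
k,l,s,ce=cv2.connectedComponentsWithStats(m);i=1+s[1:,4].argmax()
print("tray rect",cv2.minAreaRect(P[l==i][:,:2].astype(np.float32)))
cv2.imwrite("pics/b.png",cv2.resize(c["pixels"][90:270,80:400,::-1],None,fx=2.4,fy=2.4))
E
```

```text
top stubtops tall [156 169  13  12 115] xyz [0.4917 0.2829 0.1531] mid [0.4914 0.2835 0.1518] ext [0.03  0.031 0.015] hsv [128.   8. 128.]
top body top tall [149 161  33  33 680] xyz [0.4881 0.2803 0.1077] mid [0.4917 0.2828 0.1079] ext [0.09  0.089 0.011] hsv [ 10.   8. 227.]
top body top tall [208 175  12  12 101] xyz [0.4817 0.1497 0.1084] mid [0.4808 0.1485 0.108 ] ext [0.03  0.03  0.011] hsv [128.   8. 127.]
top squat top [365  92  19  10  59] xyz [ 0.7318 -0.3176  0.0626] mid [ 0.7373 -0.3264  0.0614] ext [0.025 0.054 0.013] hsv [ 32.  21. 175.]
top squat top [ 78 116   6  14  27] xyz [0.6554 0.5406 0.0611] mid [0.6607 0.542  0.0614] ext [0.038 0.016 0.011] hsv [  1. 181. 100.]
top squat top [120 135  14  17  32] xyz [0.5892 0.3979 0.0607] mid [0.5984 0.4049 0.0613] ext [0.047 0.037 0.012] hsv [ 66.  139.5  81. ]
top squat top [199 167  31  32 645] xyz [0.479  0.1468 0.0626] mid [0.4816 0.1496 0.0618] ext [0.09  0.086 0.012] hsv [ 10.   8. 228.]
top squat top [101 233   4  14  27] xyz [0.3187 0.4669 0.0617] mid [0.3201 0.4659 0.0613] ext [0.037 0.007 0.012] hsv [ 23.  17. 120.]
[... 3142 characters left out ...]
xt [0.064 0.048 0.009] hsv [ 66.  183.  187.5]
side trayrim [250 268  20  14  61] xyz [0.3231 0.3083 0.0445] mid [0.3293 0.3044 0.0445] ext [0.055 0.015 0.009] hsv [  0. 214. 249.]
side trayrim [144 277  42  21 127] xyz [0.456  0.458  0.0448] mid [0.4793 0.4379 0.0445] ext [0.069 0.076 0.009] hsv [ 66. 183. 181.]
side trayrim [211 302  31  11 106] xyz [0.3356 0.4098 0.0442] mid [0.3274 0.4233 0.0445] ext [0.044 0.045 0.009] hsv [ 30.   4. 252.]
side trayrim [209 320  16  12  38] xyz [0.3115 0.4701 0.0454] mid [0.3194 0.4683 0.0445] ext [0.037 0.008 0.009] hsv [ 30.  18. 205.]
tray rect ((0.49314332008361816, -0.1942007839679718), (0.24069906771183014, 0.24304333329200745), 86.27509307861328)
```

View pics/b.png

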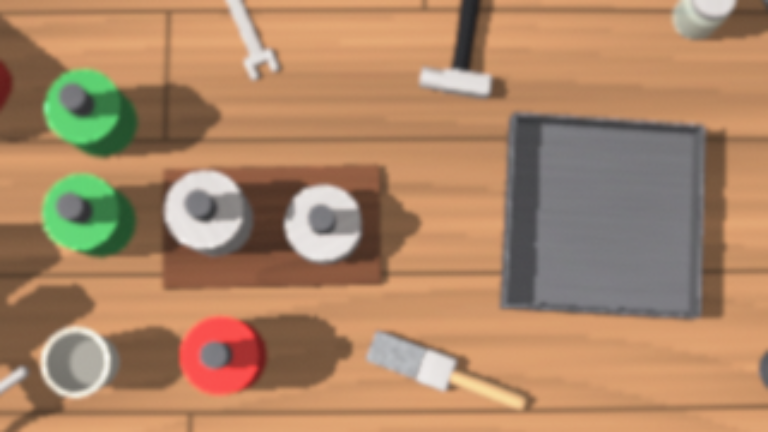

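The tall cup's axis is at (0.491, 0.284). Its stub top is at 0.153 and its body top at 0.107, and it is 135 mm from the squat cup, all as specified. The tray centre is at (0.493, -0.194), about 3.7° rotated. Next I'll check which yaw and rocking plane the arm can reach.

```bash
cat >> h.py <<'E'
from scipy.spatial.transform import Rotation as Ro
CUP=np.array([.4908,.2837]); TRAY=np.array([.493,-.194]); ZG=.129   # TCP height at grasp
def down(phi):   # tool z down, tool y along azimuth phi
    y=np.array([np.cos(phi),np.sin(phi),0]); z=np.array([0,0,-1.]); return Ro.from_matrix(np.c_[np.cross(y,z),y,z])
def tilted(phi,az,ang,zm,h):  # lean by ang about the horizontal axis at azimuth az, mouth centre over the tray
    T=Ro.from_rotvec(ang*np.array([np.cos(az),np.sin(az),0])); R=T*down(phi)
    return np.r_[TRAY,zm]+T.apply([0,0,h]), R.as_rotvec()
E
python3 - <<'E'
from plant import arm
from h import *
R0=Ro.from_rotvec(arm.get_ee_rot()); print("tool y az0",np.degrees(np.arctan2(*R0.as_matrix()[1::-1,1])))
lim=np.array([[-2.56,2.56],[-1.29,2.01],[-1.08,1.49],[-3.29,1.98],[-2.81,-.18],[-2.99,2.99]])
b=np.arctan2(TRAY[1],TRAY[0])
for ph in range(-180,180,30):
    phi=np.radians(ph); out=[]
    g=arm.inverse_kinematics(np.r_[CUP,ZG],down(phi).as_rotvec()); l=arm.inverse_kinematics(np.r_[CUP,ZG+.15],down(phi).as_rotvec())
    if g is None or l is None: continue
    for nm,az in(("pitch",b+np.pi/2),("roll",b)):
        s=""
        for a in(-50,-45,0,45,50):
            q=arm.inverse_kinematics(*tilted(phi,az,np.radians(a),.115,ZG-.012))
            s+=" %d:%s"%(a,"None" if q is None else np.array(q).round(1).tolist() if a in(-50,50,0) else "ok")
        out.append(nm+s)
    print(ph,np.round(g,2),*out,sep="\n   ")
E
```

```text
tool y az0 106.37561787813709
-180
   [ 0.88 -0.03 -0.2   0.   -1.4  -0.88]
   pitch -50:None -45:None 0:[0.0, -0.1, -0.1, 0.0, -1.6, -0.0] 45:ok 50:[-0.2, 0.8, 0.9, -0.3, -2.5, 0.0]
   roll -50:[0.5, 0.2, -0.3, 0.6, -1.8, -0.5] -45:ok 0:[0.0, -0.1, -0.1, 0.0, -1.6, -0.0] 45:ok 50:[-0.7, 0.2, 0.2, -0.8, -1.9, 0.6]
-150
   [ 0.88 -0.03 -0.2   0.   -1.4  -0.35]
   pitch -50:None -45:None 0:[0.0, -0.1, -0.1, 0.0, -1.6, 0.5] 45:ok 50:[-0.2, 0.8, 0.9, -0.3, -2.5, 0.5]
   roll -50:[0.5, 0.2, -0.3, 0.6, -1.8, -0.0] -45:ok 0:[0.0, -0.1, -0.1, 0.0, -1.6, 0.5] 45:ok 50:[-0.7, 0.2, 0.2, -0.8, -1.9, 1.1]
-120
   [ 0.88 -0.03 -0.2   0.   -1.4   0.17]
   pitch -50:None -45:None 0:[0.0, -0.1, -0.1, 0.0, -1.6, 1.0] 45:ok 50:[-0.2, 0.8, 0.9, -0.3, -2.5, 1.1]
   roll -50:[0.5, 0.2, -0.3, 0.6, -1.8, 0.5] -45:ok 0:[0.0, -0.1, -0.1, 0.0, -1.6, 1.0] 45:ok 50:[-0.7, 0.2, 0.2, -0.8, -1.9, 1.7]
-90
   [ 0.88 -0.03 -0.2   0.   -1.4   0.69]
   pitch -50:None -45:None 0:[0.0, -0.1, -0.1, 0.0, -1.6, 1.6] 45:ok 50:[-0.2, 0.8, 0.9, -0.3, -2.5, 1.6]
   roll -50:[0.5, 0.2, -0.3, 0.6, -1.8, 1.0] -45:ok 0:[0.0, -0.1, 
[... 1505 characters left out ...]
l -50:[0.5, 0.2, -0.3, 0.6, -1.8, -2.1] -45:ok 0:[0.0, -0.1, -0.1, 0.0, -1.6, -1.6] 45:ok 50:[-0.7, 0.2, 0.2, -0.8, -1.9, -1.0]
120
   [ 0.88 -0.03 -0.2  -0.   -1.4  -1.93]
   pitch -50:None -45:None 0:[0.0, -0.1, -0.1, 0.0, -1.6, -1.1] 45:ok 50:[-0.2, 0.8, 0.9, -0.3, -2.5, -1.0]
   roll -50:[0.5, 0.2, -0.3, 0.6, -1.8, -1.6] -45:ok 0:[0.0, -0.1, -0.1, 0.0, -1.6, -1.1] 45:ok 50:[-0.7, 0.2, 0.2, -0.8, -1.9, -0.4]
150
   [ 0.88 -0.03 -0.2   0.   -1.4  -1.4 ]
   pitch -50:None -45:None 0:[0.0, -0.1, -0.1, 0.0, -1.6, -0.5] 45:ok 50:[-0.2, 0.8, 0.9, -0.3, -2.5, -0.5]
   roll -50:[0.5, 0.2, -0.3, 0.6, -1.8, -1.1] -45:ok 0:[0.0, -0.1, -0.1, 0.0, -1.6, -0.5] 45:ok 50:[-0.7, 0.2, 0.2, -0.8, -1.9, 0.1]
```

```bash
cat >> h.py <<'E'
B=np.arctan2(TRAY[1],TRAY[0]); PHI=B-np.pi/2; DR=down(PHI).as_rotvec()
E
python3 - <<'E'
from plant import arm
from h import *
arm.move_pose(np.r_[CUP,.24],DR)
print(arm.get_clock(),arm.get_contact_force())
print(arm.movel(np.r_[CUP,ZG],max_speed=.1,f_stop=10),arm.get_ee_pos(),arm.get_clock())
arm.grab(90); print("w",arm.get_width(),arm.get_gripper_force(),arm.get_contact_force(),arm.get_ee_pos())
arm.movel(np.r_[CUP,ZG+.02],max_speed=.04); arm.pause(.3); print(arm.get_contact_force())
arm.movel(np.r_[CUP,ZG+.15],max_speed=.08); arm.pause(.4)
print("w",arm.get_width(),arm.get_contact_force(),arm.get_clock())
c=arm.read_camera("side"); cv2.imwrite("pics/c.png",c["pixels"][100:330,80:400,::-1])
E
```

```text
3.3083 [ 0.32483854 -0.90199509  0.74518422]
False [0.49115471 0.28395648 0.12991403] 4.5667
w 0.35344247301594367 89.39338445663452 [-0.42403216 -1.65491255  2.31890358] [0.49095971 0.28357528 0.12945808]
[-0.50658702 -0.04481213 -3.87821725]
w 0.35395389230790303 [-0.38630698  0.1201524  -4.28099931] 8.2417
```

View pics/c.png

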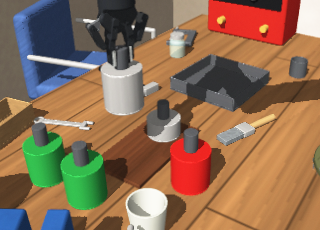

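The cup hangs straight in the gripper at about crop pixel (123,87), and its place on the board is empty. The squat cup hasn't moved. The load of about 4.3 N fits the cup plus two nuts. Next I'll carry it over the tray and rock it.

```bash
cat >> h.py <<'E'
H=ZG-.012
def wz(arm,n=6):
    arm.pause(.3); f=[]
    for _ in range(n): f.append(arm.get_contact_force()[2]); arm.pause(.04)
    return np.mean(f)
def lean(arm,deg,zm=.115,v=.11):
    p,r=tilted(PHI,B,np.radians(deg),zm,H); arm.movel(p,r,max_speed=v)
E
python3 - <<'E'
from plant import arm
from h import *
print(wz(arm))
arm.movel(np.r_[TRAY,ZG+.15],max_speed=.14)
lean(arm,0,v=.08); print("level",wz(arm),arm.get_clock())
for s in(48,-48):
    lean(arm,s); arm.pause(.6); print(s,arm.get_contact_force().round(2),arm.get_width())
    lean(arm,0); 
print("level",wz(arm),arm.get_clock(),arm.get_ee_pos())
c=arm.read_camera("top"); cv2.imwrite("pics/d.png",cv2.resize(c["pixels"][90:270,80:400,::-1],None,fx=2,fy=2))
E
```

```text
-4.1681960517815515
level -4.055995620479851 13.6833
48 [-0.2   0.36 -5.28] 0.3550024069075504
-48 [-0.22 -0.47 -4.35] 0.35327448000638056
level -4.063338578765572 19.5 [ 0.49305881 -0.19387231  0.23196   ]
```

View pics/d.png

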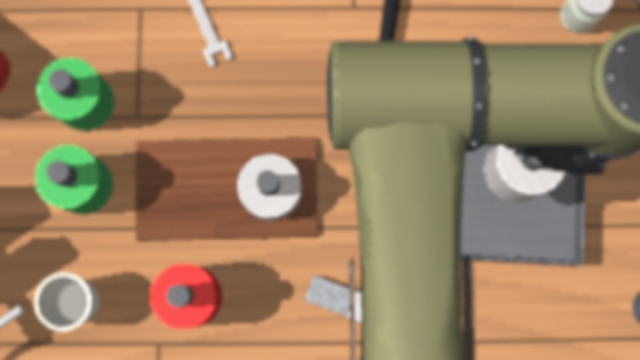

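The picture shows the cup level over the tray, near (525,170), and the squat cup untouched. The weight hasn't changed, so nothing has dropped. Next I'll swing straight from one side to the other.

```bash
python3 - <<'E'
from plant import arm
from h import *
lean(arm,48,v=.13)
for s in(-48,48,-48,48):
    lean(arm,s,zm=.12,v=.13); print(s,round(wz(arm,3),2),arm.get_clock())
lean(arm,0)
print("level",wz(arm),arm.get_clock())
c=arm.read_camera("side"); cv2.imwrite("pics/e.png",cv2.resize(c["pixels"][130:230,210:390,::-1],None,fx=3,fy=3))
E
```

```text
-48 -4.12 22.7917
48 -3.22 25.0417
-48 -3.34 27.2917
48 -3.11 29.5417
level -3.052411456025965 31.0917
```

View pics/e.png

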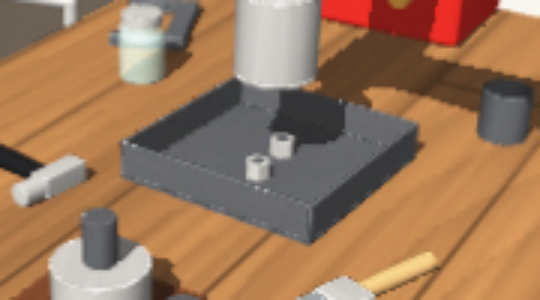

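Both nuts lie in the tray, at crop pixels (258,166) and (283,144). The cup is 1.0 N lighter and that held over the last rocks. Next I'll carry it back.

```bash
python3 - <<'E'
from plant import arm
from h import *
p=np.array([.49096,.28357])
arm.movel(np.r_[TRAY,ZG+.15],DR,max_speed=.1)
arm.movel(np.r_[p,ZG+.15],DR,max_speed=.14)
arm.movel(np.r_[p,ZG+.015],DR,max_speed=.1); arm.pause(.3)
print(arm.get_clock(),arm.get_ee_pos(),arm.get_contact_force())
print(arm.movel(np.r_[p,ZG-.006],DR,max_speed=.02,f_stop=5),arm.get_ee_pos(),arm.get_contact_force())
c=arm.read_camera("side"); cv2.imwrite("pics/f.png",cv2.resize(c["pixels"][160:290,130:330,::-1],None,fx=3,fy=3)); print(arm.get_clock())
E
```

```text
37.1167 [0.49103051 0.28365461 0.14420662] [ 0.67686821 -0.78271267 -2.64431749]
True [0.49084293 0.28338878 0.12947394] [-0.49281938  0.00596583  4.45304763]
37.8917
```

View pics/f.png

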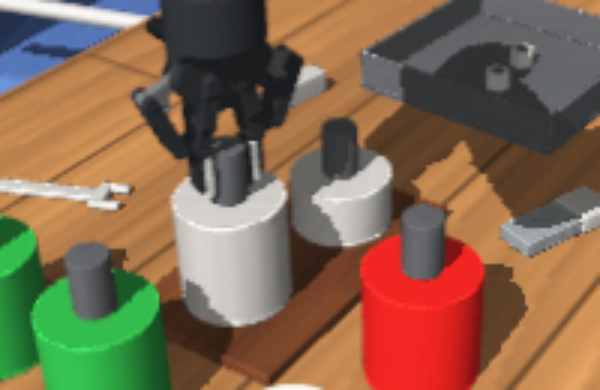

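The cup stands on the board at about (230,250) in the crop, at the same height it was grasped. The nuts are in the tray at (497,77) and (523,55). Next I'll release, retreat and check.

```bash
python3 - <<'E'
from plant import arm
from h import *
arm.let_go(); arm.pause(.3); p=arm.get_ee_pos()
arm.movel([p[0],p[1],.26],max_speed=.1)
arm.move_pose([.36,-.38,.3],DR); arm.pause(.5)
c=arm.read_camera("side"); P=cloud(c,c["extrinsics"]); z=P[...,2]
for lo,hi in((.144,.165),(.102,.114)):
    m=(z>lo)&(z<hi)&(np.hypot(P[...,0]-.491,P[...,1]-.283)<.07); q=P[m]; print(m.sum(),((q.min(0)+q.max(0))/2).round(4),np.ptp(q,axis=0).round(3))
cv2.imwrite("pics/g.png",cv2.resize(c["pixels"][120:300,120:400,::-1],None,fx=2.4,fy=2.4)); print(arm.get_clock(),arm.get_contact_force())
E
```

```text
117 [0.4897 0.2843 0.1496] [0.03  0.032 0.011]
549 [0.4897 0.2831 0.1078] [0.087 0.089 0.011]
43.2083 [ 1.0069178  -0.09682513 -0.0103452 ]
```

View pics/g.png

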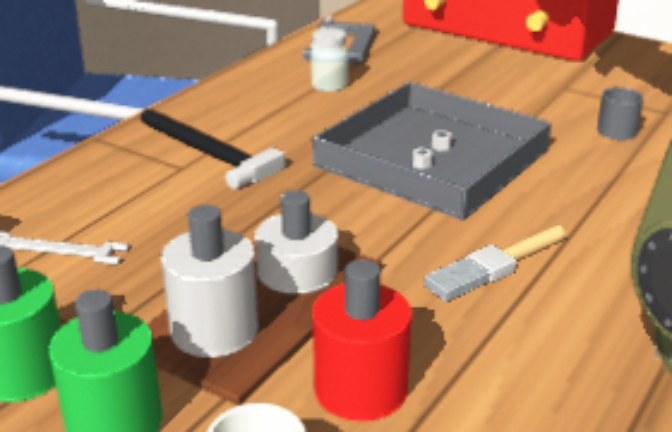

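The tall cup is upright on its spot at (210,290), within 1 mm of where the side camera first measured it. Both nuts are in the tray at (422,157) and (442,140), and the arm is clear.

```bash
python3 -c "
from plant import arm
print(arm.finish_job())"
```

```text
the job is handed in; nothing more can be done
None
```

The job is done and handed in at about 43 s: both nuts lie in the parts tray, and the tall cup is back mouth down on its spot on the board, within about 1 mm of where it stood.

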